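Clip the travel stop onto the syringe driver's drive tube

ROBOT

A 6-joint arm with a two-finger parallel gripper is mounted at the origin on a cart in front of the work surface, level with it; the furniture and walls round the work are solid. World frame = base frame: x ahead of the robot, y to its left, z up, the work surface at z = 0. Lengths are in mm, angles in rad, forces in N, time in s.
With the tool pointing down it reaches from about 300 to 775 mm from the base axis. Payload 14.6 kg.
Tool frame: the origin (TCP) lies midway between the tips of the shut fingers; the grasp point (between the pads) lies 19 mm behind it; z points along the fingers, y is the line along which they close (so a half turn about z gives the same grasp; the last joint's range is limited). The gripper opens to 85 mm and grips with 20 to 120 N. Pads are 22 mm wide; open, the fingers measure 114 mm over their backs; the gripper's body (76 mm by 85 mm) begins 54 mm behind the grasp point. The pads swing forward as they close: fully open they stand 13 mm farther back than shut.
Start: joints at [1.046, 0.3, 1.521, -0, 1.321, -0.067], TCP at [243.083, 493.356, 231.281] pointing down, gripper open.
Joint ranges: [-3.03, 3.03], [-0.79, 2.21], [0.23, 2.52], [-1.04, 4.18], [0, 3.07], [-2.55, 2.55]. Speed limits (rad/s): [2.22, 2.22, 2.57, 3.14, 3.14, 3.14].

INTERFACE

Orientations are given as a unit quaternion [w, x, y, z].
In Python, from bench import manip gives the robot as it stands.
- The arm moves only by the tool apply_moves, never from a script. Its argument "steps" is a list of rows, each a list of 7 numbers: the gripper's target within -1 to 1 (fully open at 1, half-way at 0, shut at -1), then the shift along the tool's x, y, z each as a share of 0.06 m, from -1 to 1, then the turn, a rotation vector about the tool's x, y, z each as a share of pi/2 rad, from -1 to 1. In form: [[fingers, x, y, z, ax, ay, az], ...]. A call has 1 to 5 rows; each row shifts and turns the commanded pose from where the row before left it, along the tool's axes as they then stand; what a row does not reach is not made up. A row lasts 1/8 s, in which the tool goes at most 62.5 mm and 10.7 degrees, less where a joint would pass 70% of its speed; a pose out of reach is approached as far as the arm can. A call with a number of a shift or a turn outside -1 to 1 is refused whole. A call with a gripper value outside its range is refused whole. The fingers move at their own pace and stop on an object; "newtons" is the grip in N (left out, the last holds). Time passes only in rows, so rows that do not move let the fingers close. It gives the time, the measured TCP pose, the force, the opening and the grip force at its end, in the units of the state.
- manip.state(): the state, without advancing time (a new reading comes with each control period).
- manip.camera(name): name is "side" or "top" or "wrist"; returns a dict with "pixels" (400x640x3 uint8, blue, green, red), "mtx" (3x3 intrinsics, pixels), "R" (3x3) and "t" (3): a world point X has camera coordinates R X + t; the wrist camera has in their place "hand_eye" (4x4, takes a point from camera to tool coordinates, whose origin is the TCP and whose axes are the flange's). Camera axes: x right, y down, z forward; pixel columns grow to the right and rows downward; lengths in mm; the calibration is good to about 2 mm. The wrist camera is an equidistant fisheye: a pixel r from the principal point sees the ray r / f radians off the axis. A picture is of the moment at which its call begins: read the wrist's pose just before it. There is no depth.
- manip.hand_in(): hands the job in; it is judged then, once.
Trained networks look in the newest picture that a camera, given by its name, has taken for a name from the list of things; names that differ only in an ending like _2 or _b are one class to them, and where a whole thing is asked for, a point or a joint stands for the part that bears it (a point fixed in the world has none). Each returns a list of dicts, best first, with "conf" (0 to 1); they miss things now and then, are a little off and sometimes report something else, mostly with a low value. They report only what shows in the picture. A call takes as long as a camera call.
- manip.recognise(camera, query): "location" ([column, row] in pixels, amid what is visible of it).
- manip.cut_out(camera, query): "region" (400x640 bool, what is visible of it) and "location" ([column, row] in pixels, amid what is visible of it).
- manip.landmark_of(camera, query): "location" ([column, row] in pixels: a listed point, or the origin of a listed thing).
The state is a dict: "t": time; "joint_positions": joint angles; "dq": joint speeds; "joint_torque": joint torques, N m; "position": TCP position; "ee_rot": TCP orientation; "force": force on the tool from outside, world axes, zero at the start; "moment": the same for the moment, N m; "gripper_width": finger opening in mm; "grasp_force": force on a finger pad.
Only numpy, scipy, OpenCV 4.12 (cv2) and the standard library are available. Lean on these libraries where they do the work, as an engineer would, in place of code of your own. Each camera call takes 0.05 s, during which the arm holds its last target. There are 200 camera calls.

TASK

Fit the red C-shaped travel stop to the syringe driver: push it, jaws down, onto the dark narrow neck of the drive tube until it snaps fully home there. Then use the fitted stop to run the tube in until the stop bears squarely against the end of the guide bush, and let go. Work gently, so that the driver is never strained, and leave the vials, the syringe and the dish where they are.

Things in the scene. Friction and masses are not known exactly. Their poses are not given: they have to be found in the camera images.
- driver: Benchtop syringe driver, fixed: housing 105 (x) x 160 (y) x 93 mm high, its cradle up to 108 mm. Origin on the bench under the housing's middle, z up. From its -y end an aluminium guide bush (28 mm diameter, 55 mm long) sticks out along -y, and from that the drive tube with a drive head (50 x 25 mm, top 102 mm above the bench) at its far end. Over 45 N of contact strains it: keep pushes below 18 N.
- bush_face (a point): Centre of the guide bush's end face, on the axis of the drive tube, 45 mm above the bench, 135 mm from the driver's origin. Axes as the driver's: the tube leaves the bush along -y, x lies across it, z is up. The bright steel tube, 18 mm in diameter, slides along y with about 7 N of friction and stays where it is left.
- neck_zone (a point): Fixed point on the tube axis, 52 mm outside the bush's end face; axes as the driver's. The tube has a dark octagonal neck, 12 mm across flats (one flat on top), 21 mm long, with square shoulders up to the 18 mm tube. The neck's place is not measured: its middle starts up to 20 mm either side of this point (along y), to be found by sight or feel. The head's near face is 85 mm beyond it.
- clip_grip (a point): Grip point of the red travel stop, a loose plastic clip of about 34 g, 64 mm high, that starts standing on its lips on the bench. It is the middle of the finger tab, 51 mm above the bench at the start, 38 mm straight above the bore's middle. The tab is 12 mm thick (along y), 22 mm broad (along x) and ends 13 mm above this point. z points up the tab; the clip is the same both ways round.
- clip_bore (a point): Middle of the stop's bore, 12.7 mm above its lowest edge; y is the bore's axis, z up the tab. The stop is a C, 18 mm long (y) and 21 mm across, open downward: bore 13 mm, mouth 9 mm between two sprung jaws, with lips flaring to 26 mm as a lead-in. Snapped home it is on the tube axis within 1 mm; home against the bush it is 9 mm outside the bush's end face.
- clip_mouth (a point): Middle of the stop's mouth, 4.7 mm under the bore's middle. On the full 18 mm tube the jaws cannot pass: lightly pressed, the bore's middle stays 12 to 15 mm above the tube axis. Over the neck (3 mm longer than the stop) it comes down to about 9 to 10 mm; pushing on with about 8 to 15 N then springs the jaws open and the stop snaps home.
- syringe_5ml: A small capped plastic syringe, 125 mm long and 14 mm high, lying on the bench; leave it alone. Origin at its underside.
- vial_white: A white injection vial with an orange cap, 22 mm in diameter, 47 mm high; leave it alone. Origin at the middle of its underside.
- vial_cream: A cream injection vial with a green cap, 22 mm in diameter, 47 mm high; leave it alone. Origin at the middle of its underside.
- petri_dish: A small clear lidded dish, 61 mm in diameter, 13 mm high; leave it alone. Origin at the middle of its underside.

How it is judged:
By the outcome, as a careful person would: the job done as asked, in the order asked, and still so for the second after the job is handed in, with the robot touching nothing.
It also fails if it takes over 54 s, if anything falls off the work surface, if the arm or the gripper's body presses on something with over 40 N, if the wrist force passes 120 N, or if a joint passes its speed limit or range.

## Working session

There is one attempt and no reset: what is moved stays moved. The work goes in short steps, Python scripts to look and compute and a tool call to move; the robot and the scene stay as the last step left them, time stands still between calls to the robot, and variables do not carry over. Pictures are saved under pics/ and viewed, at most 10 in all, crops included, and the job is handed in when it is done.

Besides the shell and the picture viewer there is one more tool, called as a command line: name --pt "numbers of a row" for each row, then --argument value for the rest. apply_moves: Moves the arm, as the interface text tells. Its arguments: {"type":"object","properties":{"steps":{"type":"array"},"newtons":{"type":"number"}},"required":["steps"]}

```bash
mkdir -p pics
cat > h.py <<'E'
from bench import manip
import numpy as np, cv2
def ray(c,px):
    d=np.linalg.inv(c["mtx"])@np.array([px[0],px[1],1.]); R=np.array(c["R"]);t=np.array(c["t"]).ravel()
    return -R.T@t, R.T@d
def onz(c,px,z):
    o,d=ray(c,px); return o+d*(z-o[2])/d[2]
def tri(c1,p1,c2,p2):
    o1,d1=ray(c1,p1);o2,d2=ray(c2,p2)
    d1=d1/np.linalg.norm(d1);d2=d2/np.linalg.norm(d2)
    s=np.linalg.lstsq(np.array([d1,-d2]).T,o2-o1,rcond=None)[0]
    a=o1+s[0]*d1;b=o2+s[1]*d2
    return (a+b)/2,np.linalg.norm(a-b)
def proj(c,X):
    q=np.array(c["mtx"])@(np.array(c["R"])@np.array(X)+np.array(c["t"]).ravel()); return q[:2]/q[2]
E
python3 - <<'E'
from h import *
np.set_printoptions(precision=1,suppress=True)
C={n:manip.camera(n) for n in("side","top")}
for n in C: cv2.imwrite(f"pics/{n}0.png",C[n]["pixels"])
for q in["driver","bush_face","neck_zone","clip_grip","clip_bore","vial_white","vial_cream","petri_dish","syringe_5ml"]:
    r={n:manip.landmark_of(n,q)[:2] for n in C}
    for n in C: print(q,n,[(np.round(x["location"]),round(x["conf"],2)) for x in r[n]])
    if r["side"] and r["top"]: print("  ",*tri(C["side"],r["side"][0]["location"],C["top"],r["top"][0]["location"]))
for n in C: o,d=ray(C[n],(320,200)); print(n,o,d)
print(manip.state()["ee_rot"],manip.state()["t"])
E
```

```text
driver side [(array([382., 221.]), 0.97)]
driver top [(array([266., 203.]), 0.7)]
   [567.1 196.7   0.3] 7.658534555906327
bush_face side [(array([322., 217.]), 0.74)]
bush_face top [(array([316., 178.]), 0.91), (array([386., 246.]), 0.21)]
   [606.2  64.4  44.1] 2.396649387093126
neck_zone side [(array([298., 219.]), 0.62)]
neck_zone top [(array([336., 175.]), 0.57)]
   [613.2  13.5  31.6] 4.520473351518222
clip_grip side [(array([276., 144.]), 0.45)]
clip_grip top [(array([382., 248.]), 0.54)]
   [427.5 -74.1  50.4] 5.217408485974711
clip_bore side [(array([278., 154.]), 0.65)]
clip_bore top []
vial_white side [(array([436., 172.]), 0.65), (array([280., 156.]), 0.54)]
vial_white top [(array([220., 273.]), 0.64)]
   [409.5 313.6   4. ] 5.271014701291054
vial_cream side []
vial_cream top [(array([313., 146.]), 0.49)]
petri_dish side [(array([207., 150.]), 0.55)]
petri_dish top [(array([455., 237.]), 0.78), (array([383., 249.]), 0.68)]
   [ 438.1 -257.5   -2.9] 0.1221553629532513
syringe_5ml side [(array([394., 167.]), 0.71)]
syringe_5ml top [(array([262., 268.]), 0.79), (array([384., 246.]), 0.69)]
   [411.2 212.9   2.3] 3.667676757145348
side [1097.2  133.2  917. ] [-0.5 -0.1 -0.9]
top [375.3  63.9 930.6] [ 0.2 -0.  -1. ]
[-0.   0.2  1.   0. ] 1.0
```

View pics/top0.png

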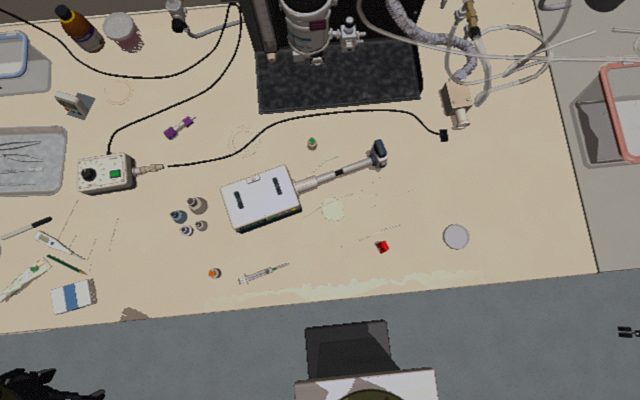

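View pics/side0.png

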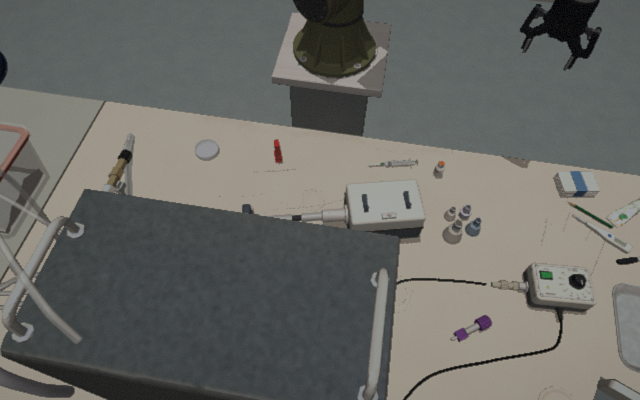

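The top view shows the driver at (260,200), with the tube running right and up to the head at (378,152). The clip is at (382,247). The side view shows the clip at (277,150), and the hood stands beyond the tube. Next I work out a move to above the clip.

```bash
cat >> h.py <<'E'
from scipy.spatial.transform import Rotation as Ro
def Rt(s): q=s["ee_rot"]; return Ro.from_quat([q[1],q[2],q[3],q[0]]).as_matrix()
def plan(target,ydeg=None):
    s=manip.state(); R=Rt(s); d=R.T@(np.array(target)-s["position"])
    print("t",round(s["t"],2),"pos",np.round(s["position"],1),"F",np.round(s["force"],1),"w",round(s["gripper_width"],1),"shift shares",np.round(d/60,3))
    y=np.degrees(np.arctan2(R[1,1],R[0,1])); print("tool y heading deg",round(y,2),"tilt z",np.round(R[:,2],4))
    if ydeg is not None:
        e=(ydeg-y+90)%180-90; print("turn about tool z: deg",round(-e,2),"shares",round(-e/90,4))
def wray(c,s,px):
    H=np.array(c["hand_eye"]);K=np.array(c["mtx"]);x=(px[0]-K[0,2])/K[0,0];y=(px[1]-K[1,2])/K[1,1]
    r=np.hypot(x,y);d=np.array([np.sin(r)*x/max(r,1e-9),np.sin(r)*y/max(r,1e-9),np.cos(r)])
    R=Rt(s); return R@H[:3,3]+s["position"],R@H[:3,:3]@d
def wonz(c,s,px,z):
    o,d=wray(c,s,px); return o+d*(z-o[2])/d[2]
def wproj(c,s,X):
    H=np.array(c["hand_eye"]);K=np.array(c["mtx"]);R=Rt(s)
    p=np.linalg.inv(H)@np.r_[R.T@(np.array(X)-s["position"]),1];r=np.arctan2(np.hypot(p[0],p[1]),p[2]);f=r/np.hypot(p[0],p[1])
    return np.array([K[0,0]*p[0]*f+K[0,2],K[1,1]*p[1]*f+K[1,2]])
E
python3 - <<'E'
from h import *
np.set_printoptions(precision=3,suppress=True)
plan([440,-40,200],106)
c=manip.camera("wrist");print(c["hand_eye"],c["mtx"])
E
```

```text
t 1.0 pos [243.1 493.4 231.3] F [-0.3 -0.4  0.3] w 85.1 shift shares [-6.873 -6.523  0.521]
tool y heading deg 63.77 tilt z [-0.  0. -1.]
turn about tool z: deg -42.23 shares -0.4692
[[  -0.      -0.955   -0.296   76.198]
 [   1.      -0.      -0.001    0.466]
 [   0.001   -0.296    0.955 -144.076]
 [   0.       0.       0.       1.   ]] [[309.707   0.    315.282]
 [  0.    309.707 197.641]
 [  0.      0.      1.   ]]
```

apply_moves --pt "1 -0.43 -0.41 0.03 0 0 0" --pt "1 -0.43 -0.41 0.03 0 0 0" --pt "1 -0.43 -0.41 0.03 0 0 0" --pt "1 -0.43 -0.41 0.03 0 0 0" --pt "1 -0.43 -0.41 0.03 0 0 0"

```text
t: 1.68
position: [304.7, 324.9, 222.3]
ee_rot: [0.0, 0.227, 0.974, 0.0]
force: [0.3, -0.7, 0.1]
gripper_width: 85.4
grasp_force: 0.0
```

apply_moves --pt "1 -0.43 -0.41 0.03 0 0 0" --pt "1 -0.43 -0.41 0.03 0 0 0" --pt "1 -0.43 -0.41 0.03 0 0 0" --pt "1 -0.43 -0.41 0.03 0 0 0" --pt "1 -0.43 -0.41 0.03 0 0 0"

```text
t: 2.3
position: [366.1, 157.6, 213.4]
ee_rot: [0.0, 0.227, 0.974, 0.0]
force: [0.0, -0.1, 0.4]
gripper_width: 85.3
grasp_force: 0.0
```

apply_moves --pt "1 -0.43 -0.41 0.03 0 0 0" --pt "1 -0.43 -0.41 0.03 0 0 0" --pt "1 -0.43 -0.41 0.03 0 0 0" --pt "1 -0.43 -0.41 0.03 0 0 0" --pt "1 -0.43 -0.41 0.03 0 0 0"

```text
t: 2.92
position: [427.5, -9.9, 204.4]
ee_rot: [0.0, 0.227, 0.974, 0.0]
force: [0.2, 0.4, 0.5]
gripper_width: 85.1
grasp_force: 0.0
```

apply_moves --pt "1 -0.42 -0.37 0 0 0 -0.117" --pt "1 0 0 0 0 0 -0.117" --pt "1 0 0 0 0 0 -0.117" --pt "1 0 0 0 0 0 -0.117" --pt "1 0 0 0 0 0 0"

```text
t: 3.55
position: [439.9, -39.8, 204.3]
ee_rot: [0.0, -0.138, 0.99, -0.0]
force: [0.6, 0.6, -0.2]
gripper_width: 85.3
grasp_force: 0.0
```

Run:
```python
from h import *
np.set_printoptions(precision=1,suppress=True)
plan([440,-40,200],106)
s=manip.state();c=manip.camera("wrist");cv2.imwrite("pics/w1.png",c["pixels"])
zs=dict(bush_face=45,neck_zone=45,clip_grip=51,clip_bore=12.7,clip_mouth=8,driver=0,vial_cream=0)
for q,z in zs.items():
    for x in manip.landmark_of("wrist",q)[:2]: print(q,x["location"],round(x["conf"],2),wonz(c,s,x["location"],z))
```

```text
t 3.55 pos [439.9 -39.8 204.3] F [ 0.6  0.6 -0.2] w 85.3 shift shares [ 0.  -0.   0.1]
tool y heading deg 105.82 tilt z [ 0. -0. -1.]
turn about tool z: deg -0.18 shares -0.002
bush_face [358.1, 322.3] 0.58 [600.7  62.4  45. ]
neck_zone [318.4, 327.4] 0.57 [621.5  16.3  45. ]
clip_grip [282.0, 164.5] 0.69 [431.7 -75.4  51. ]
clip_bore [287.7, 160.5] 0.93 [434.  -72.5  12.7]
clip_mouth [281.5, 159.4] 0.69 [435.6 -79.7   8. ]
driver [449.0, 300.2] 0.55 [569.5 202.7   0. ]
driver [282.6, 164.9] 0.35 [443.1 -77.4   0. ]
vial_cream [504.8, 194.8] 0.38 [397.4 213.7  -0. ]
```

View pics/w1.png

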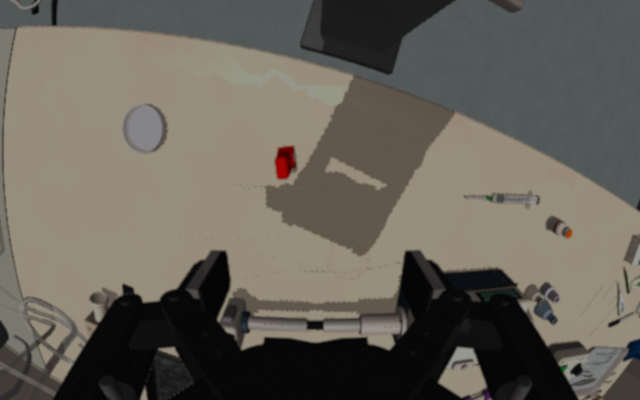

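The wrist picture shows the clip at (285,161). The tube runs along row ~325, with the dark neck at about (315,325) and the bush ending near x≈360. I'll rectify the clip and tube areas to get their yaw.

```bash
cat >> h.py <<'E'
def rect(c,s,z,x0,x1,y0,y1,sc):
    "image with cols = y decreasing, rows = x decreasing"
    xs=np.arange(x1,x0,-1/sc);ys=np.arange(y1,y0,-1/sc)
    m=np.array([[wproj(c,s,[x,y,z]) for y in ys] for x in xs],np.float32)
    return cv2.remap(c["pixels"],m[...,0],m[...,1],cv2.INTER_LINEAR)
E
python3 - <<'E'
from h import *
s=manip.state();c=manip.camera("wrist")
a=rect(c,s,64,400,465,-110,-35,8)
b=rect(c,s,45,560,680,-80,120,3)
cv2.imwrite("pics/r1.png",a[:,:600]);cv2.imwrite("pics/r2.png",b)
E
```

```text
(no output)
```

View pics/r1.png

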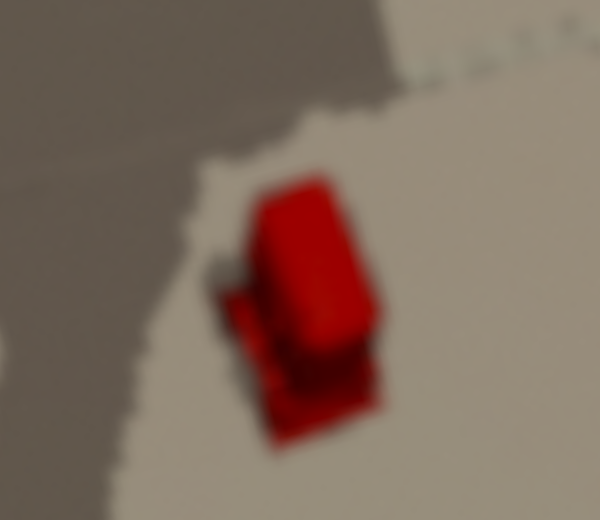

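View pics/r2.png

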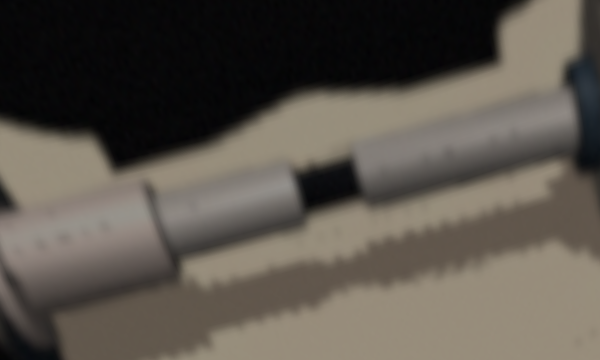

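The clip's top centre comes out near (432,-74.7), with its y axis at about 114°. The tube heading is about 104.4°, the neck is near (619,10) and the bush face near (605,65), so they are 56 mm apart, which is plausible. Now the grasp.

Run:
```python
from h import *
plan([432.2,-74.7,32],114)
```

```text
t 4.0 pos [439.9 -39.7 204.3] F [ 0.2 -0.4 -0.4] w 85.4 shift shares [ 0.283 -0.525  2.872]
tool y heading deg 105.84 tilt z [ 0. -0. -1.]
turn about tool z: deg -8.16 shares -0.0906
```

apply_moves --pt "0 0.14 -0.26 0.6 0 0 0" --pt "0 0.143 -0.265 0.6 0 0 0" --pt "0 0 0 0.3 0 0 -0.09" --pt "0 0 0 0 0 0 0" --newtons 50

```text
t: 4.5
position: [431.7, -74.7, 113.4]
ee_rot: [-0.001, -0.207, 0.978, 0.001]
force: [0.6, 0.2, 0.0]
gripper_width: 42.8
grasp_force: 0.0
```

Run:
```python
from h import *
np.set_printoptions(precision=1,suppress=True)
plan([432.2,-74.7,32],114)
s=manip.state();c=manip.camera("wrist")
for q,z in dict(clip_grip=51,clip_bore=12.7).items():
    for x in manip.landmark_of("wrist",q)[:2]: print(q,x["location"],round(x["conf"],2),wonz(c,s,x["location"],z))
cv2.imwrite("pics/r3.png",rect(c,s,64,400,465,-110,-35,8)[:,:600])
```

```text
t 4.5 pos [431.7 -74.7 113.4] F [0.6 0.2 0. ] w 42.8 shift shares [-0.  -0.   1.4]
tool y heading deg 113.91 tilt z [-0.  0. -1.]
turn about tool z: deg -0.09 shares -0.001
clip_grip [316.5, 215.3] 0.8 [432.2 -72.6  51. ]
clip_bore [318.2, 197.8] 0.61 [430.5 -71.7  12.7]
```

View pics/r3.png

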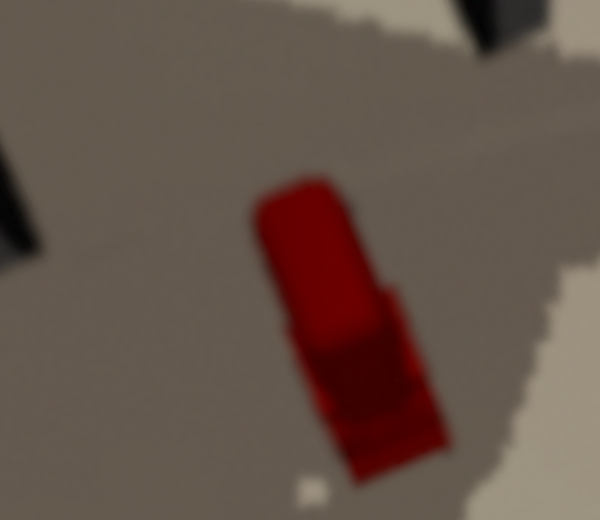

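The close view confirms it: the tab centre is at (316,262) in the crop, i.e. (432.2,-74.5), with the y axis at ~113°. I descend and grip.

apply_moves --pt "0 0.008 0.003 0.5 0 0 0.01" --pt "0 0 0 0.5 0 0 0" --pt "0 0 0 0.357 0 0 0" --pt "-0.5 0 0 0 0 0 0" --pt "-1 0 0 0 0 0 0"

```text
t: 5.28
position: [432.5, -74.8, 34.1]
ee_rot: [0.001, -0.2, 0.98, -0.0]
force: [0.5, 1.2, -1.4]
gripper_width: 11.1
grasp_force: 51.1
```

apply_moves --pt "-1 0 0 0 0 0 0" --pt "-1 0 0 0 0 0 0" --pt "-1 0 0 0 0 0 0"

```text
t: 5.65
position: [432.4, -74.8, 33.9]
ee_rot: [0.001, -0.2, 0.98, -0.0]
force: [-0.5, 0.7, 8.5]
gripper_width: 11.4
grasp_force: 52.3
```

apply_moves --pt "-1 0 0 -0.4 0 0 0" --pt "-1 0 0 -0.6 0 0 0" --pt "-1 0 0 -0.6 0 0 0" --pt "-1 0 0 -0.4 0 0 0.09" --pt "-1 0 0 0 0 0 0"

```text
t: 6.28
position: [432.4, -74.9, 154.5]
ee_rot: [0.002, -0.13, 0.991, -0.001]
force: [-0.2, 0.1, -0.6]
gripper_width: 11.4
grasp_force: 51.2
```

Run:
```python
from h import *
plan([615,25,150],104.4)
```

```text
t 6.28 pos [432.4 -74.9 154.5] F [-0.2  0.1 -0.6] w 11.4 shift shares [-3.37   0.822  0.084]
tool y heading deg 104.98 tilt z [ 3.5e-03 -9.0e-04 -1.0e+00]
turn about tool z: deg 0.58 shares 0.0064
```

apply_moves --pt "-1 -0.42 0.144 0 0 0 0" --pt "-1 -0.42 0.144 0 0 0 0" --pt "-1 -0.42 0.144 0 0 0 0" --pt "-1 -0.42 0.144 0 0 0 0" --pt "-1 -0.42 0.144 0 0 0 0"

```text
t: 6.9
position: [542.5, 0.2, 151.5]
ee_rot: [-0.001, -0.132, 0.991, 0.0]
force: [-0.0, -0.0, -0.4]
gripper_width: 10.9
grasp_force: 51.2
```

apply_moves --pt "-1 -0.42 0.144 0 0 0 0" --pt "-1 -0.42 0.144 0 0 0 0" --pt "-1 -0.42 0.144 0.2 0 0 0.006" --pt "-1 0 0 0 0 0 0" --pt "-1 0 0 0 0 0 0"

```text
t: 7.52
position: [608.0, 43.9, 140.1]
ee_rot: [-0.001, -0.126, 0.992, 0.0]
force: [0.5, -0.8, 0.1]
gripper_width: 11.0
grasp_force: 51.2
```

Run:
```python
from h import *
np.set_printoptions(precision=1,suppress=True)
plan([619,10,150],104.4)
s=manip.state();c=manip.camera("wrist");cv2.imwrite("pics/w2.png",c["pixels"])
print("neck px",wproj(c,s,[619,10,45]),"clip grip px",wproj(c,s,s["position"]+[0,0,17]))
for q,z in dict(bush_face=45,neck_zone=45,clip_grip=s["position"][2]+17,clip_bore=s["position"][2]-21).items():
    for x in manip.landmark_of("wrist",q)[:2]: print(q,x["location"],round(x["conf"],2),wonz(c,s,x["location"],z))
```

```text
t 7.53 pos [608.   43.9 140.1] F [ 0.5 -0.8  0.1] w 11.0 shift shares [-0.  -0.6 -0.2]
tool y heading deg 104.53 tilt z [-0. -0. -1.]
turn about tool z: deg 0.13 shares 0.0014
neck px [271.  202.3] clip grip px [313.8 271.1]
bush_face [339.3, 200.0] 0.93 [603.1  63.4  45. ]
neck_zone [278.5, 200.6] 0.88 [616.   15.7  45. ]
clip_grip [314.6, 271.0] 0.69 [607.8  44.2 157.1]
clip_bore [314.3, 240.2] 0.55 [609.4  44.4 119.1]
```

View pics/w2.png

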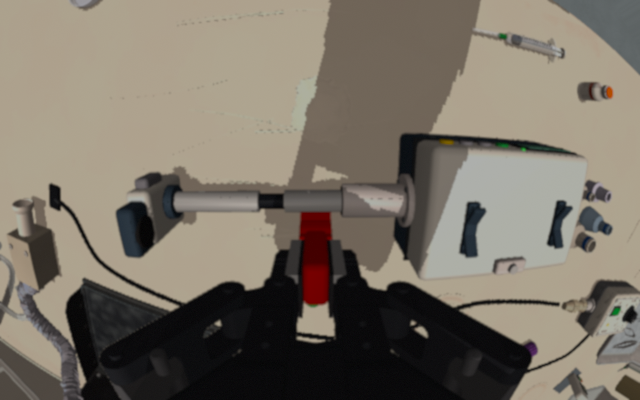

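The picture shows the clip held at about (316,230–300), the neck dark at columns 259–284 on row 201, and the bush end at about column 342. I measure the neck and axis numerically.

```bash
cat > m.py <<'E'
from h import *
np.set_printoptions(precision=1,suppress=True)
def measure(c,s,px0=(230,345)):
    g=c["pixels"].astype(float).sum(2)/3
    pr=g[197:205].mean(0); return pr
E
python3 - <<'E'
from m import *
s=manip.state();c=manip.camera("wrist")
g=c["pixels"].astype(int).sum(2)//3
print("row201",[(k,g[199:204,k].mean().astype(int)) for k in range(254,290)])
for k in (190,240,300,330,375): print(k,g[184:222,k])
for e in (259,283.5):
    for z in (45,51,54): print(e,z,wonz(c,s,(e,201),z))
E
```

```text
row201 [(254, np.int64(152)), (255, np.int64(153)), (256, np.int64(146)), (257, np.int64(121)), (258, np.int64(83)), (259, np.int64(46)), (260, np.int64(28)), (261, np.int64(26)), (262, np.int64(27)), (263, np.int64(27)), (264, np.int64(26)), (265, np.int64(27)), (266, np.int64(27)), (267, np.int64(27)), (268, np.int64(27)), (269, np.int64(27)), (270, np.int64(27)), (271, np.int64(27)), (272, np.int64(26)), (273, np.int64(24)), (274, np.int64(19)), (275, np.int64(17)), (276, np.int64(16)), (277, np.int64(16)), (278, np.int64(15)), (279, np.int64(15)), (280, np.int64(15)), (281, np.int64(15)), (282, np.int64(24)), (283, np.int64(48)), (284, np.int64(74)), (285, np.int64(91)), (286, np.int64(98)), (287, np.int64(99)), (288, np.int64(99)), (289, np.int64(99))]
190 [100 100 100 100  99  95  88  86  94 102 110 116 120 125 135 142 144 144
 145 144 142 137 132 127 119 108  98  98  99 101 100 101 100 100 100 100
 100 102]
240 [102 100 100 100  97  87  78  82  92 100 108 116 124 132 138 143 147 152
 158 160 157 150 143 136 127 118 121 140 155 159 160 159 159 159 159 160
 159 159]
300 [ 99 100 100  95  84  71  65  68  73  77  81  84  86  90  94  97  98  99
 101 100  96  91  87  85  82  79  77  78  79  77  74  72  71  71  71  71
  68  64]
330 [100 100 100  95  82  68  65  70  74  79  82  85  87  91  95  97  98  98
  98  96  93  89  87  84  81  79  79  77  72  68  69  69  69  68  67  62
  58  56]
375 [ 67  75  90 106 117 127 134 140 144 148 154 158 160 162 165 169 170 171
 171 170 166 163 157 142 117  99  94  91  90  86  81  81  89  98 100 101
 101 101]
259 45 [621.4  -0.1  45. ]
259 51 [619.2   0.5  51. ]
259 54 [618.1   0.8  54. ]
283.5 45 [616.3  19.6  45. ]
283.5 51 [614.2  19.8  51. ]
283.5 54 [613.2  19.9  54. ]
```

Run:
```python
from m import *
s=manip.state();c=manip.camera("wrist")
P=[wonz(c,s,p,45) for p in ((190,199.2),(240,199),(300,198.5),(375,197))]
print(np.array(P)); d=P[3]-P[0]; print(np.degrees(np.arctan2(d[1],d[0])))
a,b=wonz(c,s,(258.2,201),53.5),wonz(c,s,(283.8,201),53.5); print(a,b,np.linalg.norm(a-b))
m=wonz(c,s,(271,198.8),45); m[1]=(a+b)[1]/2; print(m); plan([m[0],m[1],95],104.9)
```

```text
[[635.4 -60.   45. ]
 [623.8 -16.1  45. ]
 [610.9  32.3  45. ]
 [594.3  91.5  45. ]]
105.15731149662324
[618.6   0.2  53.5] [613.4  20.1  53.5] 20.56204126726565
[617.1  10.2  45. ]
t 7.88 pos [608.5  44.  141.2] F [-0.   0.1 -0.7] w 11.2 shift shares [ 0.  -0.6  0.8]
tool y heading deg 104.44 tilt z [ 0.  0. -1.]
turn about tool z: deg -0.46 shares -0.0051
```

apply_moves --pt "-1 0 -0.29 0 0 0 -0.006" --pt "-1 0 -0.287 0 0 0 0" --pt "-1 0 0 0.4 0 0 0" --pt "-1 0 0 0.37 0 0 0" --pt "-1 0 0 0 0 0 0"

```text
t: 8.5
position: [616.8, 9.6, 93.1]
ee_rot: [-0.002, -0.13, 0.992, 0.0]
force: [0.6, 0.1, -0.7]
gripper_width: 11.1
grasp_force: 51.2
```

Run:
```python
from m import *
plan([617.2,10.5,82],105)
s=manip.state();c=manip.camera("wrist")
im=c["pixels"][150:310,220:420]; cv2.imwrite("pics/w3.png",cv2.resize(im,None,fx=4,fy=3.75,interpolation=cv2.INTER_CUBIC))
print(wproj(c,s,[617.2,10.5,45]),wproj(c,s,s["position"]+[0,0,-21]))
```

```text
t 8.5 pos [616.8   9.6  93.1] F [ 0.6  0.1 -0.7] w 11.1 shift shares [-0.   0.   0.2]
tool y heading deg 104.94 tilt z [-0.  0. -1.]
turn about tool z: deg -0.06 shares -0.0007
[315.3 222. ] [314.1 238. ]
```

View pics/w3.png

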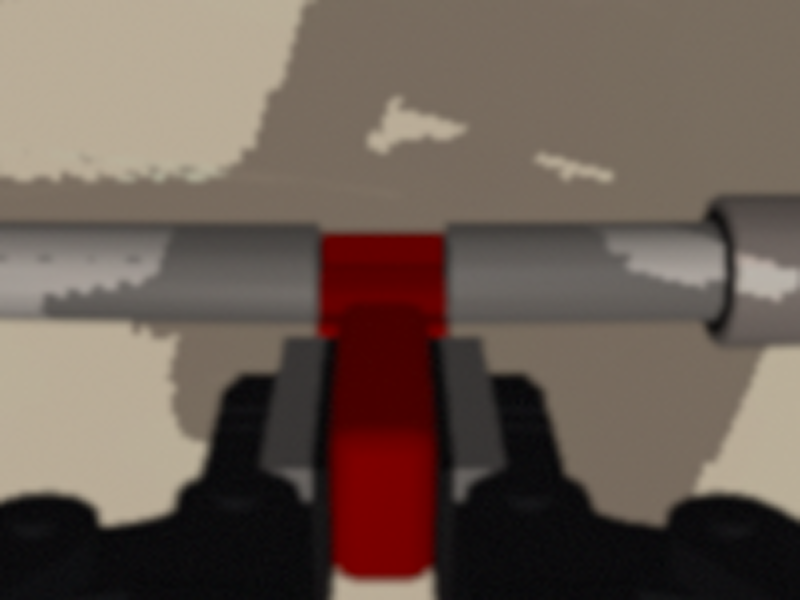

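The crop shows the neck shoulders at columns 317 and 450 and the clip spanning 319–447, so it is centred. I lower it gently.

apply_moves --pt "-1 0 0 0.12 0 0 0" --pt "-1 0 0 0.12 0 0 0" --pt "-1 0 0 0.04 0 0 0" --pt "-1 0 0 0 0 0 0"

```text
t: 9.05
position: [617.3, 10.7, 77.8]
ee_rot: [-0.0, -0.13, 0.991, 0.0]
force: [0.4, -0.1, -0.8]
gripper_width: 11.4
grasp_force: 51.2
```

apply_moves --pt "-1 0 0 0.02 0 0 0" --pt "-1 0 0 0.02 0 0 0"

```text
t: 9.3
position: [617.4, 10.7, 75.8]
ee_rot: [0.0, -0.13, 0.991, -0.0]
force: [-2.7, -1.4, 5.3]
gripper_width: 11.5
grasp_force: 51.8
```

apply_moves --pt "-1 0 0 0.015 0 0 0" --pt "-1 0 0 0 0 0 0"

```text
t: 9.55
position: [617.6, 10.6, 75.3]
ee_rot: [0.0, -0.13, 0.991, -0.0]
force: [-3.2, -1.5, 6.7]
gripper_width: 11.3
grasp_force: 52.4
```

apply_moves --pt "-1 0.015 0 0.01 0 0 0" --pt "-1 0 0 0 0 0 0"

```text
t: 9.8
position: [617.1, 10.5, 75.2]
ee_rot: [0.001, -0.13, 0.991, -0.0]
force: [-1.8, -0.1, 8.4]
gripper_width: 11.3
grasp_force: 52.6
```

apply_moves --pt "-1 0.01 0 0.01 0 0 0" --pt "-1 0 0 0.01 0 0 0" --pt "-1 0 0 0 0 0 0"

```text
t: 10.18
position: [616.6, 10.3, 73.4]
ee_rot: [0.001, -0.13, 0.991, -0.0]
force: [2.4, 0.7, 4.1]
gripper_width: 11.0
grasp_force: 51.8
```

apply_moves --pt "-1 -0.006 0 0.015 0 0 0" --pt "-1 0 0 0.01 0 0 0" --pt "-1 0 0 0 0 0 0"

```text
t: 10.55
position: [616.3, 10.4, 71.1]
ee_rot: [0.0, -0.13, 0.991, 0.0]
force: [3.2, 0.7, -0.5]
gripper_width: 11.3
grasp_force: 51.4
```

apply_moves --pt "-1 -0.012 0 0.02 0 0 0" --pt "-1 0 0 0.02 0 0 0" --pt "-1 0 0 0 0 0 0"

```text
t: 10.92
position: [616.6, 10.6, 68.2]
ee_rot: [-0.001, -0.13, 0.991, 0.0]
force: [1.1, 0.5, -2.4]
gripper_width: 11.2
grasp_force: 50.9
```

apply_moves --pt "-1 -0.005 0 0.02 0 0 0" --pt "-1 0 0 0.01 0 0 0" --pt "-1 0 0 0 0 0 0"

```text
t: 11.3
position: [617.0, 10.7, 66.7]
ee_rot: [-0.0, -0.13, 0.991, 0.0]
force: [-0.2, 0.5, -3.8]
gripper_width: 11.1
grasp_force: 50.8
```

apply_moves --pt "-1 0 0 0.015 0 0 0" --pt "-1 0 0 0 0 0 0"

```text
t: 11.55
position: [617.3, 10.7, 66.2]
ee_rot: [0.0, -0.13, 0.991, -0.0]
force: [-1.1, -0.2, -1.8]
gripper_width: 11.5
grasp_force: 51.0
```

apply_moves --pt "-1 0.006 0 0.02 0 0 0" --pt "-1 0 0 0 0 0 0"

```text
t: 11.8
position: [617.3, 10.7, 66.0]
ee_rot: [0.001, -0.13, 0.991, -0.0]
force: [-2.6, 1.5, 7.5]
gripper_width: 11.3
grasp_force: 52.4
```

apply_moves --pt "-1 0 0 0.015 0 0 0" --pt "-1 0 0 0 0 0 0"

```text
t: 12.05
position: [617.5, 10.7, 65.9]
ee_rot: [0.001, -0.13, 0.991, -0.0]
force: [-6.3, 0.7, 15.0]
gripper_width: 11.2
grasp_force: 53.6
```

Seated: the stop is at z≈45 and resists a further push with 15 N. I relieve the push, then run the tube in.

apply_moves --pt "-1 0.015 0 -0.032 0 0 0" --pt "-1 0 0.03 0 0 0 0" --pt "-1 0 0.04 0 0 0 0"

```text
t: 12.42
position: [615.5, 13.6, 66.3]
ee_rot: [0.001, -0.13, 0.991, -0.001]
force: [3.1, -7.9, 1.2]
gripper_width: 11.3
grasp_force: 51.3
```

apply_moves --pt "-1 0 0.05 0 0 0 0" --pt "-1 0 0.05 0 0 0 0" --pt "-1 0 0.05 0 0 0 0"

```text
t: 12.8
position: [613.2, 22.3, 66.3]
ee_rot: [0.001, -0.13, 0.991, -0.001]
force: [3.1, -6.7, 1.1]
gripper_width: 11.1
grasp_force: 51.3
```

apply_moves --pt "-1 0 0.07 0 0 0 0" --pt "-1 0 0.07 0 0 0 0" --pt "-1 0 0.07 0 0 0 0" --pt "-1 0 0.07 0 0 0 0" --pt "-1 0 0.07 0 0 0 0"

```text
t: 13.42
position: [607.7, 42.6, 66.3]
ee_rot: [0.001, -0.13, 0.991, -0.001]
force: [2.9, -7.6, 0.4]
gripper_width: 11.2
grasp_force: 51.3
```

apply_moves --pt "-1 0 0.04 0 0 0 0" --pt "-1 0 0.03 0 0 0 0" --pt "-1 0 0.02 0 0 0 0"

```text
t: 13.8
position: [606.4, 47.9, 66.3]
ee_rot: [0.001, -0.13, 0.991, -0.001]
force: [2.7, -6.2, 1.3]
gripper_width: 11.1
grasp_force: 51.2
```

apply_moves --pt "-1 0 0.02 0 0 0 0" --pt "-1 0 0.02 0 0 0 0" --pt "-1 0 0.02 0 0 0 0"

```text
t: 14.18
position: [605.4, 51.2, 66.2]
ee_rot: [0.001, -0.13, 0.991, -0.001]
force: [2.7, -6.7, 0.9]
gripper_width: 11.7
grasp_force: 51.2
```

apply_moves --pt "-1 0 0.02 0 0 0 0" --pt "-1 0 0.02 0 0 0 0"

```text
t: 14.42
position: [604.8, 53.6, 66.2]
ee_rot: [0.001, -0.13, 0.991, -0.001]
force: [3.2, -6.4, 0.9]
gripper_width: 11.1
grasp_force: 51.2
```

apply_moves --pt "-1 0 0.015 0 0 0 0" --pt "-1 0 0.015 0 0 0 0"

```text
t: 14.68
position: [604.4, 55.3, 66.2]
ee_rot: [0.001, -0.13, 0.991, -0.001]
force: [3.6, -6.2, 1.1]
gripper_width: 10.8
grasp_force: 51.2
```

apply_moves --pt "-1 0 0.012 0 0 0 0" --pt "-1 0 0 0 0 0 0"

```text
t: 14.92
position: [604.3, 55.6, 66.3]
ee_rot: [0.001, -0.13, 0.991, -0.001]
force: [3.9, -9.3, 0.7]
gripper_width: 11.2
grasp_force: 51.4
```

apply_moves --pt "-1 0 0.012 0 0 0 0" --pt "-1 0 0 0 0 0 0"

```text
t: 15.18
position: [604.3, 55.7, 66.3]
ee_rot: [0.001, -0.13, 0.991, -0.001]
force: [5.5, -14.1, 0.1]
gripper_width: 11.0
grasp_force: 51.4
```

apply_moves --pt "-1 -0.004 -0.015 0 0 0 0" --pt "-0.3 0 0 0 0 0 0" --pt "-0.3 0 0 0 0 0 0" --pt "-0.3 0 0 0 0 0 0"

```text
t: 15.68
position: [603.8, 57.0, 65.9]
ee_rot: [-0.0, -0.131, 0.991, 0.0]
force: [0.1, 0.1, -0.6]
gripper_width: 29.9
grasp_force: 0.0
```

apply_moves --pt "-0.3 0 0 -0.2 0 0 0" --pt "-0.3 0 0 -0.4 0 0 0" --pt "-0.3 0 0 -0.5 0 0 0" --pt "-0.3 0.4 0 -0.3 0 0 0" --pt "-0.3 0 0 0 0 0 0"

```text
t: 16.3
position: [580.7, 50.4, 152.4]
ee_rot: [0.002, -0.13, 0.991, -0.0]
force: [-0.1, 0.6, 0.3]
gripper_width: 29.8
grasp_force: 0.0
```

Run:
```python
from m import *
plan([605,55,150],105)
s=manip.state();c=manip.camera("wrist")
p=wproj(c,s,[604.5,55.6,50]);print(p)
x,y=int(p[0]),int(p[1]); im=c["pixels"][max(0,y-60):y+60,x-80:x+80]
cv2.imwrite("pics/w4.png",cv2.resize(im,None,fx=5,fy=5,interpolation=cv2.INTER_CUBIC))
for q,z in dict(bush_face=45,clip_grip=83,clip_bore=45).items():
    for r in manip.landmark_of("wrist",q)[:1]: print(q,r["location"],round(r["conf"],2),wonz(c,s,r["location"],z))
```

```text
t 16.3 pos [580.7  50.4 152.4] F [-0.1  0.6  0.3] w 29.8 shift shares [-0.4 -0.   0. ]
tool y heading deg 104.98 tilt z [ 0.  0. -1.]
turn about tool z: deg -0.02 shares -0.0002
[313.3 223.7]
bush_face [324.4, 221.4] 0.65 [601.9  64.8  45. ]
clip_grip [310.4, 239.3] 0.59 [604.3  53.5  83. ]
clip_bore [313.2, 220.3] 0.9 [603.4  55.1  45. ]
```

View pics/w4.png

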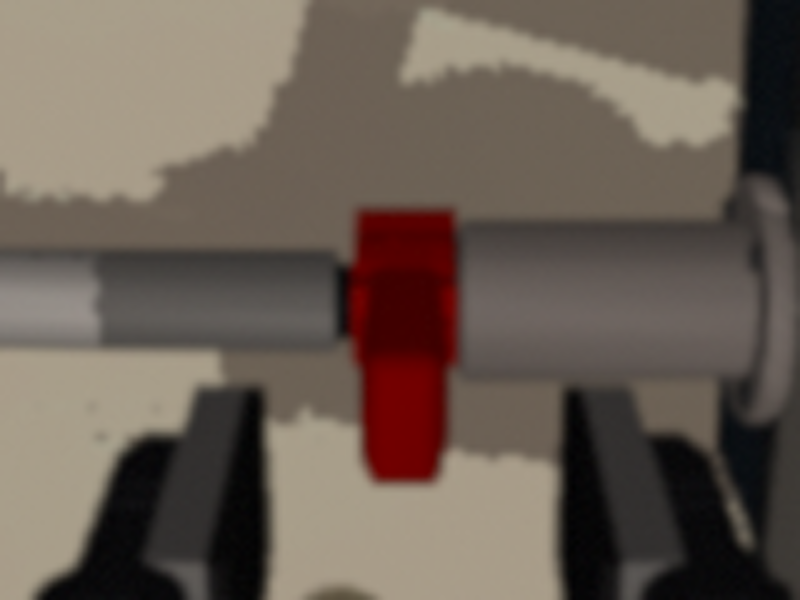

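The picture shows the red stop upright and flush against the bush end (crop column ~457). The neck's slack shows on the head side (340–352), and the fingers are clear. Handing in.

```bash
python3 -c "
from bench import manip
print(manip.hand_in())"
```

```text
the job is handed in; nothing more can be done
None
```

The stop is snapped home on the neck and run in against the guide bush, released with the gripper clear of it, and the job was handed in at about 16 s; measured pushes stayed near 16 N or below.

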